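Pass a tube rack through the spring gate of a loading lane

ROBOT

A 6-joint arm with a two-finger parallel gripper is mounted at the origin on a cart in front of the work surface, level with it; the furniture and walls round the work are solid. World frame = base frame: x ahead of the robot, y to its left, z up, the work surface at z = 0. Lengths are in m, angles in rad, forces in N, time in s.
With the tool pointing down it reaches from about 0.325 to 0.9 m from the base axis. Payload 6.1 kg.
Tool frame: the origin (TCP) lies midway between the tips of the shut fingers; the grasp point (between the pads) lies 19 mm behind it; z points along the fingers, y is the line along which they close (so a half turn about z gives the same grasp; the last joint's range is limited). The gripper opens to 85 mm and grips with 20 to 120 N. Pads are 22 mm wide; open, the fingers measure 114 mm over their backs; the gripper's body (76 mm by 85 mm) begins 54 mm behind the grasp point. The pads swing forward as they close: fully open they stand 13 mm farther back than shut.
Start: joints at [-1.438, 0.22, 1.526, -0, 1.395, -0.126], TCP at [0.16, -0.604, 0.2] pointing down, gripper open.
Joint ranges: [-2.98, 2.98], [-0.91, 2.08], [0.09, 2.57], [-1.24, 4.39], [0.2, 2.65], [-2.68, 2.68]. Speed limits (rad/s): [2.57, 2.57, 3.01, 3.14, 3.14, 3.14].

INTERFACE

Orientations are given as [roll, pitch, yaw] about the fixed x, y, z axes, in that order (R = Rz(yaw) Ry(pitch) Rx(roll)).
In Python, from plant import movep, move_l, set_joints, gripper_to, hold, inverse_kinematics, observe, get_image, get_calibration, Unreachable, job_done gives the robot as it stands. Calls block until the motion is done:
- movep(position, orientation): joint-space move of the TCP to a pose.
- move_l(position, feed=0.15, rotation=None, max_force=None): straight line of the TCP; rotation=None keeps the orientation; feed is the mean speed in m/s. With max_force (N) it stops when the force on the tool has changed by that much, and returns True; else False.
- set_joints(angles): joint-space move.
- gripper_to(opening, f_grip=None): finger opening in m; f_grip is the grip in N (None keeps the last); returns when the fingers have stopped.
- hold(seconds).
- inverse_kinematics(position, orientation): joint angles nearest the present ones, or None.
- observe(): the state.
- get_image(name): name is "scene" or "side" or "wrist"; returns (picture, depth): 480x640x3 uint8, red, green, blue; 480x640 float32, m along the optical axis (not along the pixel's ray), 0 where there is no reading.
- get_calibration(name): a dict with "intrinsics" (3x3 intrinsics, pixels), "dist_coeffs" ([k1, k2, p1, p2, k3] as OpenCV has them; the pictures are not rectified), "world_from_camera" (4x4, takes a point from camera to world coordinates). Camera axes: x right, y down, z forward; pixel columns grow to the right and rows downward; lengths in m; the calibration is good to about 2 mm. A picture is of the moment at which its call begins: read the wrist's pose just before it. get_calibration takes no time and is no camera call; for the wrist camera it gives the pose at the moment of the call.
A pose or a line that the arm cannot do raises Unreachable and nothing moves.
- job_done(): hands the job in; it is judged then, once.
The state is a dict: "time_s": time; "q": joint angles; "joint_velocities": joint speeds; "joint_torque": joint torques, N m; "eef_pos": TCP position; "tcp_rot": TCP orientation; "ft_force": force on the tool from outside, world axes, zero at the start; "torque": the same for the moment, N m; "opening": finger opening in m; "grasp_force": force on a finger pad.
Only numpy, scipy, OpenCV 4.12 (cv2) and the standard library are available. Lean on these libraries where they do the work, as an engineer would, in place of code of your own. Each camera call takes 0.05 s, during which the arm holds its last target. There are 200 camera calls.

TASK

Push the tube rack along the loading lane until it has gone completely past the spring gate. To let it by, press the gate's long bar down with one fingertip and keep it held down, so that the gate leaf stays clear of the rack all the while the rack passes, pushing the back end of the rack with the other finger; then take the hand away so that the gate shuts behind the rack. Nothing is to be gripped or lifted, the tubes stay in the rack, and the other things on the counter stay where they are.

Things in the scene. Friction and masses are not known exactly. Their poses are not given: they have to be found in the camera images.
- chute: Loading lane fixed to the counter: aluminium channel, open on top and at its entry. Origin on the counter, on the lane's centreline in the gate plane; x = push direction, y = left of it (the press bar is on the -y side), z up. Floor 3 mm thick, 58 mm wide inside, walls 5 mm thick, tops at z = 35 mm. From x = -215 mm (entry, flared lips from -235) to an end stop with its face at x = +186 mm.
- gate (a joint): Hinge of the gate (leaf and press bar are one rigid part), rad, about a rod along the lane at lane y = -40, z = 24 mm. 0 = shut (sprung), stop at 0.8. Pressing the bar down makes it grow; from 0.45 the leaf is clear of the rack, 0.55 to 0.7 is good to hold. Takes about 2 N at first, 3 to 4 N when open; shuts by itself when let go. Pushing the rack at the leaf does not open it.
- press_bar: The gate's press bar: flat steel strip 280 x 36 x 4 mm beside the lane, lane x = -227 to +53 mm. Origin at its middle, x along the lane, z out of its upper face. Middle line in the lane's frame: shut y = -77, z = 58 mm, outer edge raised by 0.35 rad; at joint 0.6 y = -89, z = 31 mm, outer edge lowered by 0.25 rad. A fingertip can slide along it while holding it down.
- gate_leaf: The gate's leaf: steel tongue, 8 mm thick along the lane, 14 mm high, reaching over the -y wall into the lane. Origin on the hinge rod in the gate plane (lane x = 0). Shut: its end is at lane y = -14 mm, z = 49 to 63 mm, in the rack's way. At joint 0.6 it has swung back over the wall, top at z = 71 mm: keep the palm above that.
- rack: White tube rack, 52 x 144 x 63 mm, 0.10 to 0.20 kg, on the lane floor. Origin at the centre of its underside; y = its long axis, pointing back to the lane's entry: push the flat end at y = +72 mm (52 mm wide, up to 62 mm high). Its centre starts at lane x = -113 to -87 mm; it is wholly past the gate beyond x = +78 mm and meets the end stop at +114 mm.
- tube_a: Capped sample tube, 16 mm diameter, 82 mm long, standing loose in the rack, its top 88 mm above the rack's underside; origin at its lower end. None stands in the last two rows (44 mm) at the end that is pushed.
- tube_b: Capped sample tube, 16 mm diameter, 82 mm long, standing loose in the rack, its top 88 mm above the rack's underside; origin at its lower end. None stands in the last two rows (44 mm) at the end that is pushed.
- tube_c: Capped sample tube, 16 mm diameter, 82 mm long, standing loose in the rack, its top 88 mm above the rack's underside; origin at its lower end. None stands in the last two rows (44 mm) at the end that is pushed.
- brown_bottle: Bystander: brown bottle with a black cap, 46 mm diameter, 105 mm high; origin under its centre.
- white_bottle: Bystander: white bottle with a grey cap, 50 mm diameter, 120 mm high; origin under its centre.
- kit_box: Bystander: small carton 50 x 75 x 65 mm; origin under its centre.
- tip_box: Bystander: box of pipette tips with a clear lid, 87 x 121 x 83 mm; origin under its centre.
- timer: Bystander: flat bench timer, 66 x 66 x 20 mm; origin under its centre.
- vial: Bystander: small white bottle with a red cap, 24 mm diameter, 44 mm high; origin under its centre.
- tape: Bystander: roll of tape lying flat, 98 mm diameter, 24 mm high; origin under its centre.

How it is judged:
On the way, in this order (a step that is already met when the one before it is completed fails the run):
1. a finger presses the bar and holds the gate open, with the rack still before the gate (value of joint gate above 0.42 rad and contact force between the fingers and press_bar above 0.3 N and x of rack in the frame of chute below -0.072 m), for 0.1 s.
2. the rack is half way past the gate, which a finger still holds open (value of joint gate above 0.42 rad and contact force between the fingers and press_bar above 0.3 N and x of rack in the frame of chute between 0 and 0.06 m), for 0.1 s.
3. the rack is completely past the gate (x of rack in the frame of chute above 0.078 m), for 0.1 s.
At the end, for the whole second after the job is handed in: The rack stands upright and at rest in the lane, wholly past the gate (centre 78 to 120 mm beyond the gate plane, in line within 0.15 rad), all three tubes are in it, and the gate is shut behind it (joint below 0.06 rad), the bar let go (x of rack in the frame of chute between 0.078 and 0.12 m and value of joint gate below 0.06 rad and linear speed of rack below 0.01 m/s and angle between rack's own z axis and vertical below 0.1 rad and angle between the y axis of rack and the x axis of chute, either way round below 0.15 rad and contact force between the fingers and press_bar below 0.1 N and z of each of tube_a, tube_b, tube_c in the frame of rack below 0.015 m); the robot touches nothing.
It fails at once if the gate leaf presses on the rack while the rack is passing (more than 0.5 N) (x of rack in the frame of chute between -0.066 and 0.066 m and contact force between gate_leaf and rack above 0.5 N).
It fails at once if the rack is lifted by 12 mm or tipped (z of rack in the frame of chute above 0.015 m or angle between rack's own z axis and vertical above 0.2 rad).
It fails at once if a tube is lifted out of the rack (z of any of tube_a, tube_b, tube_c in the frame of rack above 0.03 m).
It fails at once if a bystander is moved by more than 25 mm (distance of any of brown_bottle, white_bottle, kit_box, tip_box, timer, vial, tape from where it was at the start of the episode above 0.025 m).
It also fails if it takes over 43 s, if anything falls off the work surface, if the arm or the gripper's body presses on something with over 40 N, if the wrist force passes 120 N, or if a joint passes its speed limit or range.

## Working session

There is one attempt and no reset: what is moved stays moved. The work goes in short steps, each a Python script; the robot and the scene stay as the last script left them, time stands still between calls to the robot, and variables do not carry over. Pictures are saved under pics/ and viewed, at most 10 in all, crops included, and the job is handed in when it is done.

```bash
ls; mkdir -p pics; python3 - <<'E'
from plant import *
import cv2,numpy as np
for n in("scene","side"):
    im,d=get_image(n);cv2.imwrite(f"pics/{n}0.png",im[...,::-1]);np.savez(f"{n}0.npz",im=im,d=d)
    c=get_calibration(n);print(n,c["intrinsics"],c["dist_coeffs"],np.round(c["world_from_camera"],3))
print(observe())
E
```

```text
pics
scene [[484.24229853   0.         328.26551709]
 [  0.         484.24229853 241.80857874]
 [  0.           0.           1.        ]] [0.01526541 0.         0.         0.         0.        ] [[-0.412 -0.367  0.834 -0.325]
 [-0.911  0.15  -0.383  0.599]
 [ 0.015 -0.918 -0.396  0.472]
 [ 0.     0.     0.     1.   ]]
side [[433.13538471   0.         316.46222726]
 [  0.         433.13538471 237.95488063]
 [  0.           0.           1.        ]] [0.00074601 0.         0.         0.         0.        ] [[ 0.996 -0.033  0.078  0.437]
 [-0.084 -0.394  0.915 -0.745]
 [ 0.001 -0.918 -0.396  0.487]
 [ 0.     0.     0.     1.   ]]
{'time_s': 0.1, 'q': array([-1.43809196e+00,  2.21129513e-01,  1.52751833e+00,  8.54606714e-06,
        1.39468758e+00, -1.26114965e-01]), 'joint_velocities': array([-0.0001951 , -0.00037455, -0.00347054,  0.00046976, -0.00144443,
       -0.00111526]), 'joint_torque': array([ 1.26376322e-03, -4.98243642e+01, -3.90547335e+01, -3.23637614e-04,
        5.64128582e-03, -2.44024342e-06]), 'eef_pos': array([ 0.15987201, -0.60358362,  0.19870823]), 'tcp_rot': array([-3.13986479e+00, -2.27551203e-04,  2.58817631e-01]), 'ft_force': array([ 0.69418177,  0.25854464, -0.17843354]), 'torque': array([-0.01530223, -0.0221418 , -0.04647575]), 'grasp_force': 0.0, 'opening': 0.08530271796170887}
```

View pics/scene0.png

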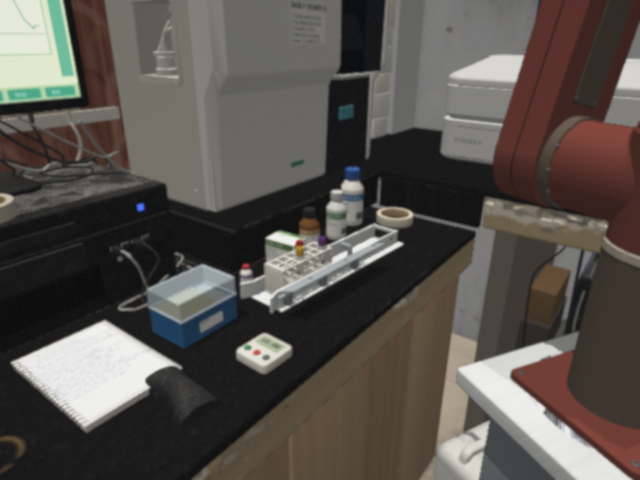

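View pics/side0.png

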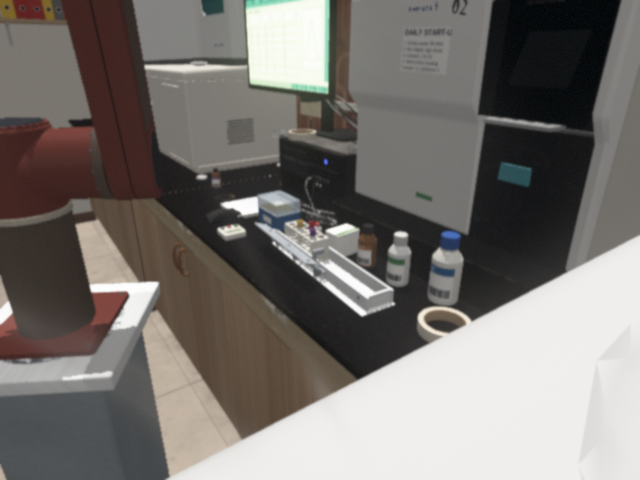

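The scene view shows the lane from about (270,300), the entry, to (400,240). The bar is on the robot's side and the rack sits near (295,270). In the side view the rack is at (307,235), and the end stop is near (380,298). Next I'll build a top-down map from depth.

```bash
cat > h.py <<'E'
from plant import *
import cv2,numpy as np
def cloud(d,c):
    K=c["intrinsics"];v,u=np.mgrid[0:480,0:640]
    p=cv2.undistortPoints(np.stack([u,v],-1).reshape(-1,1,2).astype(float),K,np.array(c["dist_coeffs"])).reshape(480,640,2)
    P=np.dstack([p,np.ones((480,640))])*d[...,None]
    T=np.array(c["world_from_camera"]);W=P@T[:3,:3].T+T[:3,3];W[d<=0]=np.nan;return W
def topmap(ims,x0,x1,y0,y1,s):  # rows: x downwards from x1; cols: y from y1 to y0 ; s px per m
    H=int((x1-x0)*s);Wd=int((y1-y0)*s);Z=np.full((H,Wd),-9.);C=np.zeros((H,Wd,3),np.uint8)
    for im,W in ims:
        w=W.reshape(-1,3);r=(x1-w[:,0])*s;c=(y1-w[:,1])*s
        ok=(r>=0)&(r<H)&(c>=0)&(c<Wd)&(w[:,2]>-.02)&(w[:,2]<.15)
        for i,j,z,col in zip(r[ok].astype(int),c[ok].astype(int),w[ok,2],im.reshape(-1,3)[ok]):
            if z>Z[i,j]:Z[i,j]=z;C[i,j]=col
    return Z,C
E
python3 - <<'E'
from h import *
L=[]
for n in("scene","side"):
    f=np.load(n+"0.npz");L.append((f["im"],cloud(f["d"],get_calibration(n))))
Z,C=topmap(L,.3,.8,-.4,.45,450)
Hc=cv2.applyColorMap((np.clip(Z,0,.13)/.13*255).astype(np.uint8),cv2.COLORMAP_JET);Hc[Z<-1]=0
o=np.vstack([C[...,::-1],Hc]);cv2.imwrite("pics/top0.png",o);print(o.shape)
# white wall/bar pixels
E
```

```text
(450, 382, 3)
```

View pics/top0.png

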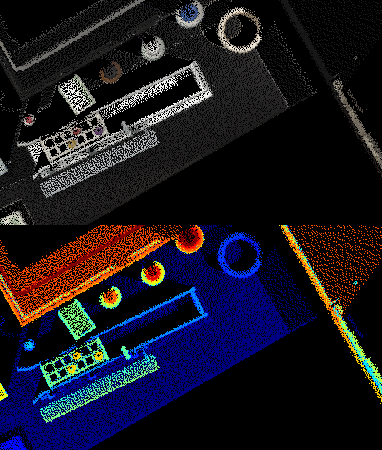

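The top map shows the gate leaf at about (127,128) px, which is x≈0.516, y≈0.168. The lane heading is about -64°, the bar runs (42,192)→(158,135), and the brown and white bottles and the kit box are on the far side. I'll check reachability and take a close wrist look.

```bash
python3 - <<'E'
from h import *
psi=-1.115;o=np.array([.516,.168]);c,s=np.cos(psi),np.sin(psi);R=np.array([[c,-s],[s,c]])
W=lambda x,y:o+R@[x,y]
for yaw in(psi,psi+np.pi):
  for x,y,z in((-.1,-.04,.3),(-.19,-.043,.1),(-.19,-.043,.02),(.03,-.043,.02)):
    q=inverse_kinematics([*W(x,y),z],[np.pi,0,yaw]);print(yaw,x,z,None if q is None else np.round(q,2))
def shot(yaw,k):
    movep([*W(-.10,-.045),.3],[np.pi,0,yaw])
    im,d=get_image("wrist");c=get_calibration("wrist");np.savez(f"w{k}.npz",im=im,d=d,T=c["world_from_camera"],K=c["intrinsics"],D=c["dist_coeffs"]);cv2.imwrite(f"pics/w{k}.png",im[...,::-1])
    print(np.round(c["world_from_camera"],3),observe()["time_s"])
shot(psi+np.pi if inverse_kinematics([*W(-.1,-.045),.3],[np.pi,0,psi+np.pi]) is not None else psi,0)
E
```

```text
-1.115 -0.1 0.3 None
-1.115 -0.19 0.1 None
-1.115 -0.19 0.02 None
-1.115 0.03 0.02 None
2.026592653589793 -0.1 0.3 [ 0.34 -0.14  1.71  0.    1.57 -0.11]
2.026592653589793 -0.19 0.1 [ 0.53  0.04  1.93 -0.    1.18  0.07]
2.026592653589793 -0.19 0.02 [ 0.53  0.15  1.97 -0.    1.02  0.07]
2.026592653589793 0.03 0.02 [ 0.09  0.15  1.98  0.    1.02 -0.37]
[[ 0.898  0.425  0.113  0.404]
 [ 0.44  -0.868 -0.231  0.296]
 [-0.     0.257 -0.966  0.473]
 [ 0.     0.     0.     1.   ]] 3.2667
```

View pics/w0.png

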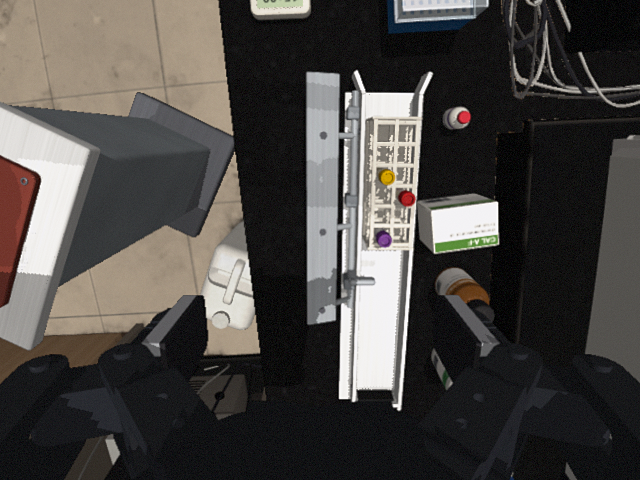

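The wrist view shows the bar at u 307–340, v 72–324, the leaf at about (365,282), and the rack at u 365–415, v 118–250. The tubes are at (387,177), (407,198) and (384,239). The lane bottom is near (372,400). I'll now measure from this cloud.

```bash
python3 - <<'E'
from h import *
f=np.load("w0.npz");W=cloud(f["d"],dict(intrinsics=f["K"],dist_coeffs=f["D"],world_from_camera=f["T"]))
def reg(u0,u1,v0,v1,z0,z1):
    w=W[v0:v1,u0:u1].reshape(-1,3);return w[(w[:,2]>z0)&(w[:,2]<z1)]
B=reg(302,345,66,330,.045,.075)
(cx,cy),sz,a=cv2.minAreaRect(np.float32(B[:,:2]*1000));print("bar",cx,cy,sz,a)
_,_,V=np.linalg.svd(B[:,:2]-B[:,:2].mean(0),full_matrices=False);psi=np.arctan2(*V[0][::-1]);psi=psi if psi<0 else psi-np.pi
print("psi bar",psi,[ -np.pi/2-np.radians(90-a),np.radians(a)])
Rk=reg(355,422,112,255,.058,.075);print("rack",cv2.minAreaRect(np.float32(Rk[:,:2]*1000)),np.median(Rk[:,2]))
ax=np.array([np.cos(psi),np.sin(psi)]);n=np.array([-ax[1],ax[0]])
for nm,P in(("right wall",reg(400,425,255,395,.028,.040)),("left wall",reg(340,362,305,395,.028,.040)),("end",reg(345,405,380,410,.02,.05)),("leaf",reg(352,380,272,292,.045,.07)),("floor",reg(365,395,300,380,-.01,.02)),("bar",B),("rack",Rk)):
    q=np.c_[P[:,:2]@ax,P[:,:2]@n,P[:,2]]*1000;
    print(nm,len(q),np.round(np.percentile(q,[1,50,99],axis=0),1).tolist(), "slope",round(np.polyfit(q[:,0],q[:,1],1)[0],4))
E
```

```text
bar 437.9147644042969 230.2356414794922 (33.128028869628906, 279.7143249511719) 25.801105499267578
psi bar -1.1204247006500614 [np.float64(-2.6912784119731583), np.float64(0.45031424161663464)]
rack ((496.05206298828125, 285.744384765625), (51.88251495361328, 144.01760864257812), 25.96844482421875) 0.06401696599787304
right wall 630 [[47.3, 599.6, 28.3], [133.0, 601.8, 33.7], [239.5, 605.1, 35.6]] slope 0.0061
left wall 382 [[113.2, 536.4, 28.6], [173.4, 538.7, 33.8], [242.9, 541.6, 35.6]] slope 0.0016
end 458 [[222.0, 536.4, 20.2], [256.5, 581.3, 29.7], [266.5, 604.4, 35.4]] slope 0.2362
leaf 206 [[66.2, 529.7, 47.8], [68.0, 542.2, 60.7], [73.4, 555.4, 63.2]] slope 0.1465
floor 2383 [[119.7, 554.8, 0.2], [178.9, 575.9, 2.1], [242.4, 598.1, 4.1]] slope 0.0499
bar 7473 [[-154.1, 478.3, 52.4], [-33.5, 494.1, 59.3], [118.9, 510.6, 65.7]] slope 0.0
rack 2867 [[-112.5, 546.8, 60.5], [-45.1, 571.0, 64.0], [29.7, 595.5, 66.4]] slope -0.0057
```

```bash
cat >> h.py <<'E'
psi=-1.1204;ax=np.array([np.cos(psi),np.sin(psi)]);nn=np.array([-ax[1],ax[0]]);O=ax*.0702+nn*.5705;ROT=[np.pi,0,psi+np.pi]
def L(x,y,z): return [*(O+ax*x+nn*y),z]
def look(k):
    c=get_calibration("wrist");im,d=get_image("wrist");cv2.imwrite(f"pics/{k}.png",im[...,::-1])
    W=cloud(d,c);w=W.reshape(-1,3);l=np.c_[(w[:,:2]-O)@ax,(w[:,:2]-O)@nn,w[:,2]]
    return l
def gate(l):
    b=l[(l[:,0]>-.215)&(l[:,0]<.04)&(l[:,1]<-.072)&(l[:,1]>-.104)&(l[:,2]>.015)&(l[:,2]<.072)]
    best=None
    s=np.polyfit(b[:,1],b[:,2],1)
    for _ in range(4):
        r=b[:,2]-np.polyval(s,b[:,1]);b2=b[abs(r)<.006];s=np.polyfit(b2[:,1],b2[:,2],1)
    return len(b2),.35+np.arctan(s[0]),np.polyval(s,-.089)
E
python3 - <<'E'
from h import *
gripper_to(.075)
movep(L(-.202,-.043,.15),ROT)
move_l(L(-.202,-.043,.07),.15)
print(gate(look("a0")))
f0=observe()["ft_force"]
r=move_l(L(-.202,-.043,.04),.02,max_force=1.5)
s=observe();print(r,s["eef_pos"],s["ft_force"]-f0,s["opening"],s["time_s"]);print(gate(look("a1")))
E
```

```text
(6611, np.float64(0.015284230274562716), np.float64(0.06392755090089997))
False [0.41762785 0.34833919 0.04014847] [-0.43482507  1.22443062  0.66983754] 0.07478592516036206 6.6917
(5853, np.float64(0.012126348694499745), np.float64(0.06395667605085782))
```

View pics/a1.png

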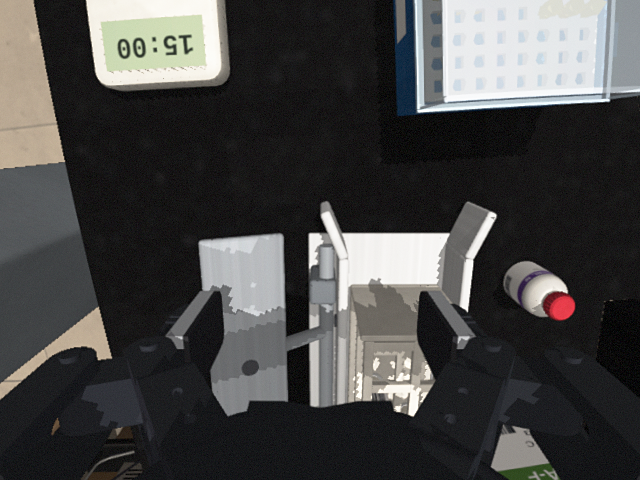

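The view shows the left finger over the bar, around (205,330), and the right finger behind the rack inside the lane at about (440,330). The gate is still shut, so I'll measure where the fingertips really are from the cloud.

```bash
python3 - <<'E'
from h import *
c=get_calibration("wrist");im,d=get_image("wrist");w=cloud(d,c)
l=np.dstack([(w[...,:2]-O)@ax,(w[...,:2]-O)@nn,w[...,2]])
dark=(im.max(2)<110)
for nm,(u0,u1) in dict(left=(160,226),right=(415,480)).items():
    q=l[285:360,u0:u1][dark[285:360,u0:u1]];q=q[(q[:,2]>.01)];print(nm,np.round(np.nanpercentile(q,[1,10,50,90,99],axis=0),4).tolist())
for v,u in((300,215),(320,215),(345,215),(370,215),(345,180),(300,430),(320,430),(345,430),(345,460),(330,465),(250,230),(250,380),(310,390)):print(v,u,np.round(l[v,u],3))
E
```

```text
left [[-0.2141, -0.0933, 0.0623], [-0.2134, -0.09, 0.0841], [-0.2084, -0.0804, 0.1028], [-0.1963, -0.08, 0.1232], [-0.1736, -0.0793, 0.1303]]
right [[-0.2141, -0.0062, 0.0169], [-0.2133, -0.0054, 0.0809], [-0.2083, -0.0049, 0.1016], [-0.192, 0.0072, 0.1226], [-0.182, 0.0297, 0.1304]]
300 215 [-0.21  -0.08   0.088]
320 215 [nan nan nan]
345 215 [-0.195 -0.08   0.092]
370 215 [-0.166 -0.09   0.065]
345 180 [-0.21  -0.083  0.118]
300 430 [-0.212 -0.004  0.092]
320 430 [-0.207 -0.005  0.097]
345 430 [-0.199 -0.005  0.099]
345 460 [-0.21  -0.003  0.118]
330 465 [-0.213 -0.     0.115]
250 230 [-0.221 -0.081  0.061]
250 380 [-0.204 -0.008  0.002]
310 390 [-0.184 -0.008  0.04 ]
```

```bash
python3 - <<'E'
from h import *
for z in(.030,.022,.016):
    move_l(L(-.202,-.043,z),.03);s=observe();print(z,s["eef_pos"][2],np.round(s["ft_force"],2),gate(look("x")),s["time_s"])
E
```

```text
0.03 0.029626243319447167 [ 0.53  0.44 -0.14] (5154, np.float64(0.008461304252182722), np.float64(0.06398450566554972)) 7.275
0.022 0.022000051240573318 [0.22 0.09 2.63] (4645, np.float64(0.013628048955381056), np.float64(0.06321635931613398)) 7.7417
0.016 0.015732397060799548 [-1.07  0.77  2.49] (4890, np.float64(0.12203711109539339), np.float64(0.05667590703903448)) 8.1417
```

View pics/x.png

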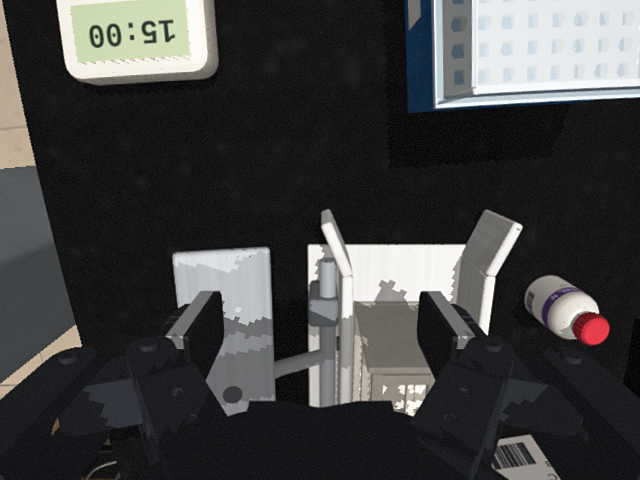

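```bash
python3 - <<'E'
from h import *
c=get_calibration("wrist");T=np.array(c["world_from_camera"]);s=observe();print(s["eef_pos"],s["tcp_rot"],T[:3,3])
im,d=get_image("wrist");w=cloud(d,c)
l=np.dstack([(w[...,:2]-O)@ax,(w[...,:2]-O)@nn,w[...,2]-s["eef_pos"][2]])
for u in(205,210,216,221,432,424):
    print(u,[(v,*np.round(l[v,u]*1000).tolist(),int(im[v,u].max())) for v in range(280,360,8)])
for v in(405,415,430,450,475): print(v,[np.round(l[v,u]*1000).tolist() for u in(150,260,330,400,500)])
E
```

```text
[0.41751583 0.34832395 0.0159266 ] [-3.14155716e+00 -7.28352028e-05  2.02118297e+00] [0.38948391 0.40658977 0.18931701]
205 [(280, -215.0, -86.0, 40.0, 194), (288, -212.0, -86.0, 40.0, 195), (296, -213.0, -83.0, 50.0, 115), (304, -212.0, -82.0, 55.0, 40), (312, -212.0, -80.0, 61.0, 25), (320, -209.0, -81.0, 61.0, 19), (328, -207.0, -80.0, 63.0, 22), (336, -205.0, -80.0, 65.0, 26), (344, -202.0, -80.0, 63.0, 25), (352, -200.0, -80.0, 65.0, 15)]
210 [(280, -215.0, -84.0, 39.0, 199), (288, -212.0, -84.0, 40.0, 198), (296, -212.0, -82.0, 48.0, 57), (304, -212.0, -80.0, 55.0, 23), (312, -209.0, -81.0, 54.0, 22), (320, -207.0, -80.0, 56.0, 21), (328, nan, nan, nan, 23), (336, -202.0, -80.0, 58.0, 25), (344, -199.0, -80.0, 59.0, 12), (352, -196.0, -80.0, 59.0, 21)]
216 [(280, -215.0, -82.0, 38.0, 203), (288, -211.0, -83.0, 39.0, 208), (296, -212.0, -80.0, 47.0, 30), (304, -209.0, -80.0, 48.0, 27), (312, -206.0, -81.0, 47.0, 30), (320, -204.0, -80.0, 50.0, 26), (328, -201.0, -80.0, 50.0, 27), (336, -198.0, -80.0, 50.0, 31), (344, -195.0, -80.0, 51.0, 24), (352, -193.0, -80.0, 53.0, 11)]
221 
[... 873 characters left out ...]
6, -198.0, -5.0, 51.0, 20), (344, -195.0, -5.0, 51.0, 18), (352, -193.0, -6.0, 54.0, 15)]
405 [[-219.0, -75.0, 114.0], [-212.0, -56.0, 105.0], [-136.0, -38.0, 10.0], [-121.0, 3.0, -8.0], [-211.0, -4.0, 105.0]]
415 [[-219.0, -74.0, 117.0], [-212.0, -55.0, 109.0], [-213.0, -41.0, 110.0], [-212.0, -26.0, 108.0], [-198.0, 4.0, 92.0]]
430 [[-215.0, -74.0, 117.0], [-213.0, -54.0, 113.0], [-213.0, -41.0, 114.0], [-221.0, -30.0, 123.0], [-194.0, 4.0, 93.0]]
450 [[-203.0, -79.0, 109.0], [-213.0, -54.0, 119.0], [-213.0, -41.0, 119.0], [-221.0, -31.0, 127.0], [-89.0, 64.0, -6.0]]
475 [[-212.0, -72.0, 123.0], [-222.0, -51.0, 132.0], [-212.0, -41.0, 123.0], [-222.0, -32.0, 132.0], [-212.0, -12.0, 123.0]]
```

The fingertips really sit about 41 mm above the commanded TCP, and the palm about 103 mm above it. I'll correct for that and press the bar down in steps.

```bash
python3 - <<'E'
from h import *
for z in(.006,-.001,-.006):
    move_l(L(-.202,-.043,z),.03);s=observe();g=gate(look("y"));print(z,s["eef_pos"][2],np.round(s["ft_force"],2),g,s["time_s"])
    if g[1]>.6:break
E
```

```text
0.006 0.00554020858653563 [-3.38 -0.52  4.29] (5241, np.float64(0.3247669681885325), np.float64(0.046032251212612695)) 8.725
-0.001 -0.0010355685864628233 [-4.93 -1.05  5.44] (4403, np.float64(0.33703993235213914), np.float64(0.040315142131260265)) 9.1583
-0.006 -0.006075611208965985 [-5.66 -1.77  5.81] (3690, np.float64(-0.19924934021187446), np.float64(0.04396744092181374)) 9.525
```

View pics/y.png

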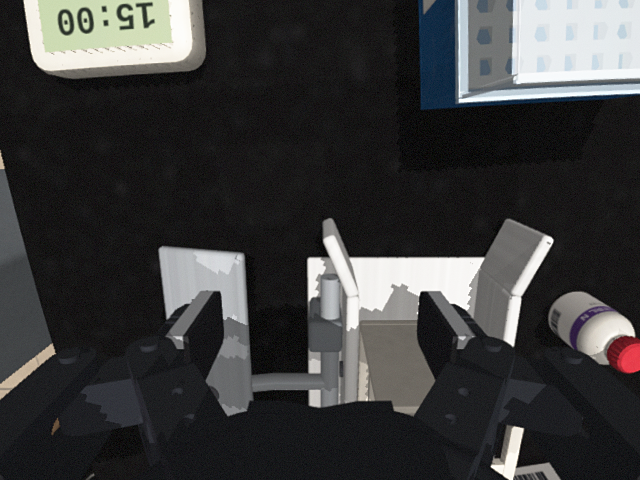

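The bar is pressed well down, with the left finger on it at about (205,330). Contaminating finger pixels spoiled my angle fit, so I'll mask by brightness and continue.

```bash
cat >> h.py <<'E'
def gate2(show=None):
    c=get_calibration("wrist");im,d=get_image("wrist");W=cloud(d,c)
    if show: cv2.imwrite(f"pics/{show}.png",im[...,::-1])
    m=(im.min(2)>120).reshape(-1);w=W.reshape(-1,3);l=np.c_[(w[:,:2]-O)@ax,(w[:,:2]-O)@nn,w[:,2]]
    b=l[m&(l[:,0]>-.24)&(l[:,0]<.06)&(l[:,1]<-.066)&(l[:,1]>-.112)&(l[:,2]>.008)&(l[:,2]<.072)]
    s=np.polyfit(b[:,1],b[:,2],1)
    for _ in range(5):
        r=b[:,2]-np.polyval(s,b[:,1]);b2=b[abs(r)<.004];s=np.polyfit(b2[:,1],b2[:,2],1)
    return len(b2),.35+np.arctan(s[0]),np.polyval(s,-.089),np.percentile(b2[:,1],[2,98]).round(4)
E
python3 - <<'E'
from h import *
print(gate2())
for z in(-.010,-.014):
    move_l(L(-.202,-.043,z),.03);s=observe();g=gate2();print(z,s["eef_pos"],np.round(s["ft_force"],2),g,s["time_s"])
    if g[1]>.58:break
E
```

```text
(5241, np.float64(0.5976918764562968), np.float64(0.032428293308406034), array([-0.1053, -0.0719]))
-0.01 [ 0.41667705  0.34793595 -0.01019126] [-6.36 -2.88  5.81] (4877, np.float64(0.6978750166740741), np.float64(0.027490248465612106), array([-0.1054, -0.0728])) 9.9083
```

```bash
python3 - <<'E'
from h import *
move_l(L(-.202,-.043,-.007),.02)
f0=observe()["ft_force"]
for x in(-.16,-.13):
    if move_l(L(x,-.043,-.007),.05,max_force=15): print("STOP");break
    s=observe();p=s["eef_pos"];print(x,np.round([(p[:2]-O)@ax,(p[:2]-O)@nn,p[2]],4),np.round(s["ft_force"],2),gate2("p"),s["time_s"])
E
```

```text
-0.16 [-0.1595 -0.0418 -0.0063] [-0.67  1.64  4.72] (14644, np.float64(0.6249906293334613), np.float64(0.031112722170985888), array([-0.1053, -0.0723])) 11.25
-0.13 [-0.1298 -0.0432 -0.0071] [-1.98  1.21  4.07] (22206, np.float64(0.6332543487342381), np.float64(0.030789527428554942), array([-0.1053, -0.0724])) 12.05
```

View pics/p.png

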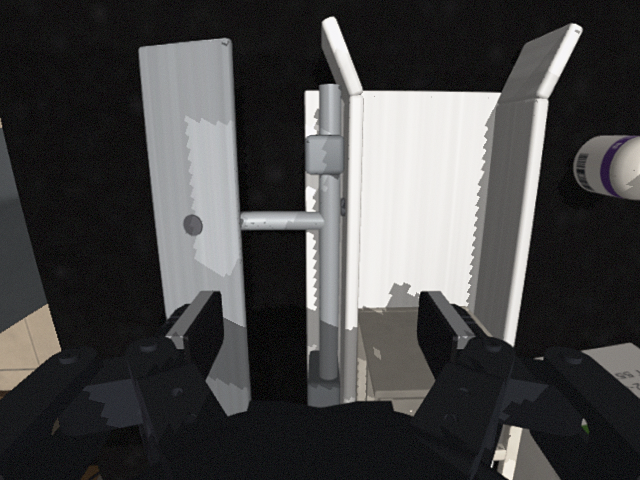

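The rack moves straight: its back edge is at v≈310, between the walls at u 360–500. The gate is held at 0.63. Continuing.

```bash
python3 - <<'E'
from h import *
for x in(-.085,-.035,.012):
    if move_l(L(x,-.043,-.0065),.05,max_force=15): print("STOP")
    s=observe();p=s["eef_pos"];print(x,np.round([(p[:2]-O)@ax,(p[:2]-O)@nn,p[2]],4),np.round(s["ft_force"],2),gate2("p2"),s["time_s"])
    g=gate2()[1]
    if not .5<g<.76: print("gate?");break
E
```

```text
-0.085 [-0.0844 -0.0429 -0.0064] [-1.47 -1.1   4.86] (26108, np.float64(0.619165609403279), np.float64(0.03151133725637502), array([-0.1053, -0.0724])) 13.15
-0.035 [-0.0351 -0.043  -0.0065] [-2.    2.04  5.24] (26587, np.float64(0.6223675408287913), np.float64(0.03133331045679357), array([-0.1054, -0.0723])) 14.4
0.012 [ 0.0123 -0.0432 -0.0066] [-1.27  1.71  3.8 ] (27979, np.float64(0.6210092321225289), np.float64(0.03138092486524208), array([-0.1054, -0.0723])) 15.5917
```

View pics/p2.png

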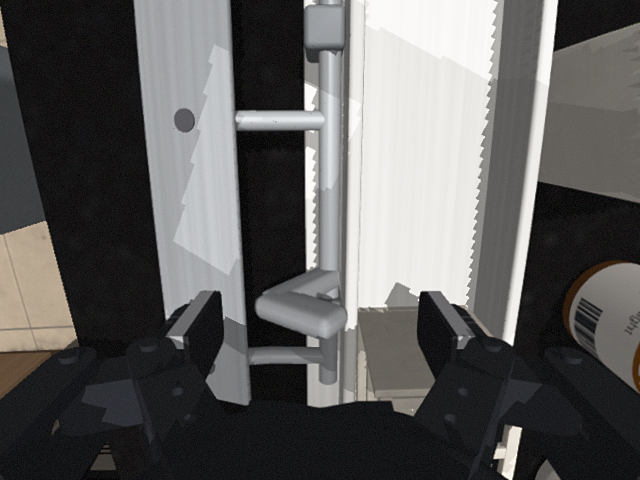

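The rack's back edge (v≈310) is past the leaf, which is swung back over the wall at (300,310). Now I'll back off slightly and lift away.

```bash
python3 - <<'E'
from h import *
move_l(L(.008,-.043,-.0065),.03)
move_l(L(.008,-.043,.15),.1)
movep(L(-.0,-.045,.3),ROT);hold(.5)
c=get_calibration("wrist");im,d=get_image("wrist");cv2.imwrite("pics/end.png",im[...,::-1]);W=cloud(d,c).reshape(-1,3)
l=np.c_[(W[:,:2]-O)@ax,(W[:,:2]-O)@nn,W[:,2]]
k=l[(abs(l[:,1])<.028)&(l[:,2]>.058)&(l[:,2]<.072)&(l[:,0]>.01)&(l[:,0]<.19)]
print(cv2.minAreaRect(np.float32(k[:,:2]*1000)),gate2(),observe()["time_s"])
E
```

```text
((95.6385726928711, 1.3190288543701172), (144.25872802734375, 51.99997329711914), 1.305849313735962) (6297, np.float64(0.007758515414935663), np.float64(0.06405800457427653), array([-0.0921, -0.0664])) 18.9417
```

View pics/end.png

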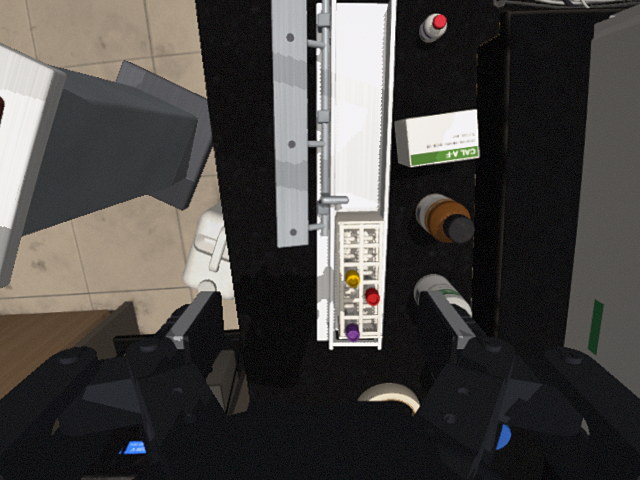

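The rack is at lane x≈+96 mm with all three tubes in it. The gate leaf is shut behind it at (333,200), and the hand is clear.

```bash
python3 -c "
from plant import *
print(job_done())"
```

```text
the job is handed in; nothing more can be done
None
```

The job is handed in: the rack stands about 96 mm past the gate plane with all three tubes in it, the gate has shut behind it (about 0.01 rad), and the hand is clear of everything; the hand-in call gave no verdict.

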